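# Screw the wide lid onto the spent-cell jar

## Task

Close the spent-cell jar with the wide screw lid, leaving the small lid where it is. Set the wide lid level on top of the neck's thread, turn it back (anticlockwise seen from above) until it can drop into the thread start and let it down fully, then screw it clockwise up to the stop, and let go.

Things in the scene. Friction and masses are not known exactly. Their poses are not given: they have to be found in the camera images.
- jar: Grey jar, 110 mm across, in a 130 mm square steel plate bolted to the bench: it cannot turn. Origin on its axis at bench level, z up. Grey open neck 48 mm across, z = 110 mm to its rim at 146 mm. Round it two white thread ridges, 38 mm outer radius, each 120 degrees long. Between them two 60 degree gaps (thread starts), centred on the jar's +x and -x axes.
- thread (a point): On the jar's axis, level with the ridges' tops, 139 mm up; axes as the jar's. Lid bar 40 to 100 degrees clockwise (from above) of x: lugs rest on the ridges, whose far ends stand 5 mm up as end stops. Bar within 14 of x: lugs drop through the gaps, then slide clockwise under the ridges (undersides slope from 135 to 131 mm up) to a stop about 80 from x; anticlockwise they stop at about 15.
- lid: Wide white screw lid, 96 mm across, 61 mm high, 0.12 kg, skirt down. Origin: centre of skirt's lower edge. Grey grip bar 76 mm along x, 22 mm thick (y), z = 29 (plate top) to 61 mm. Inside the skirt (44 mm radius), under the bar's ends, two lugs, 12 mm wide, z = 0 to 7 mm, reach in to 30 mm radius: 6 mm sideways play on the neck. Fully down: 122 mm above the jar's origin. Half a turn is the same.
- small_lid: A bystander: a small white screw lid of the same make, 66 mm across and 55 mm high, with a grey grip bar 50 mm long; too small for this jar. Origin at the centre of its skirt's lower edge.
There are look-alikes about, which are no part of the job. Leave any blue or pink look-alike of the lid alone.

How it is judged:
By the outcome, as a careful person would: the job done as asked, in the order asked, and still so for the second after the job is handed in, with the robot touching nothing.
It also fails if it takes over 48 s, if anything falls off the work surface, if the arm or the gripper's body presses on something with over 40 N, if the wrist force passes 120 N, or if a joint passes its speed limit or range.

## Robot

A 7-joint arm with a two-finger parallel gripper is mounted at the origin on the work surface. World frame = base frame: x ahead of the robot, y to its left, z up, the work surface at z = 0. Lengths are in m, angles in rad, forces in N, time in s.
With the tool pointing down it reaches from about 0.4 to 0.9 m from the base axis. Payload 5.6 kg.
Tool frame: the origin (TCP) lies midway between the tips of the shut fingers; the grasp point (between the pads) lies 19 mm behind it; z points along the fingers, y is the line along which they close (so a half turn about z gives the same grasp; the last joint's range is limited). The gripper opens to 92 mm and grips with 3 to 60 N. Pads are 20 mm wide; open, the fingers measure 128 mm over their backs; the gripper's body (75 mm by 189 mm) begins 69 mm behind the grasp point.
Start: joints at [1.16, 0.468, -0.012, 1.603, 0.006, 1.071, -0.056], TCP at [0.234, -0.607, 0.215] pointing down, gripper open.
Joint ranges: [-2.53, 2.53], [-0.31, 2.02], [-1.57, 1.55], [0.28, 2.44], [-1.29, 4.43], [0.15, 1.84], [-2.92, 2.92]. Speed limits (rad/s): [2.57, 2.57, 3.14, 3.14, 3.14, 3.14, 3.14].

## Interface

Orientations are given as a 3x3 rotation matrix whose columns are the frame's x, y, z axes.
In Python, from bench import arm gives the robot as it stands. The module is installed in compiled form; this text tells all that it offers.
- The arm moves only by the tool drive_tool, never from a script. Its argument "steps" is a list that holds one entry, the list of rows, each a list of 5 numbers: the closure, from -1 (fully open) to 1 (shut), so that 0 is half open, then the shift along the world's x, y, z each as a share of 0.25 m, from -1 to 1, then the turn about the world's z as a share of pi rad, from -1 to 1. A call has 1 to 12 rows; each row shifts and turns the commanded pose from where the row before left it; what a row does not reach is not made up. A row lasts 1/12 s, in which the tool goes at most 41.7 mm and 7.16 degrees, less where a joint would pass 70% of its speed; a pose out of reach is approached as far as the arm can. A call with a number of a shift or a turn outside -1 to 1 is refused whole. A call with a gripper value outside its range is refused whole. The fingers move at their own pace and stop on an object; "grip_force" is the grip in N (left out, the last holds). Time passes only in rows, so rows that do not move let the fingers close. It gives the time, the measured TCP pose, the force and the opening at its end, in the units of the state.
- arm.observe(): the state, without advancing time (a new reading comes with each control period).
- arm.capture(name): name is "scene" or "top" or "wrist"; returns (picture, depth): 480x640x3 uint8, red, green, blue; 480x640 float32, m along the optical axis (not along the pixel's ray), 0 where there is no reading.
- arm.camera_model(name): a dict with "vertical_fov" (degrees; the focal length in pixels is half the picture's height over the tangent of half this angle, whatever the lens; pixels are square), "cx", "cy" (the principal point, pixels), "k1" (the pictures are not rectified: a ray, as slopes to the right and down, at radius r is drawn at 1 + k1 r^2 times it, then the intrinsics apply), "xyz" and "rotation" of the camera in the world; the wrist camera has in their place "hand_eye" (4x4, takes a point from camera to tool coordinates, whose origin is the TCP and whose axes are the flange's). Camera axes: x right, y up, looking along -z (the intrinsics and any distortion apply to the point x, -y, -z); pixel columns grow to the right and rows downward; lengths in m; the calibration is good to about 2 mm. A picture is of the moment at which its call begins: read the wrist's pose just before it. camera_model takes no time and is no camera call.
- arm.finish_job(): hands the job in, once; it reports no verdict.
Trained networks look in the newest picture that a camera, given by its name, has taken for a name from the list of things; names that differ only in an ending like _2 or _b are one class to them, and where a whole thing is asked for, a point or a joint stands for the part that bears it (a point fixed in the world has none). Each returns a list of dicts, best first, with "score" (0 to 1); they miss things now and then, are a little off and sometimes report something else, mostly with a low value. They report only what shows in the picture. A call takes as long as a camera call. They do not tell look-alikes from the thing itself.
- arm.look_for(camera, thing): "box" ([left, top, right, bottom] in pixels, round what is visible of it).
- arm.cut_out(camera, thing): "mask" (480x640 bool, what is visible of it) and "box" ([left, top, right, bottom] in pixels, round what is visible of it).
- arm.landmark_of(camera, thing): "centre" ([row, column] in pixels: a listed point, or the origin of a listed thing).
The state is a dict: "time": time; "joints": joint angles; "qd": joint speeds; "effort": joint torques, N m; "eef_pos": TCP position; "tcp_rot": TCP orientation; "ft_force": force on the tool from outside, world axes, zero at the start; "moment": the same for the moment, N m; "width": finger opening in m.
Only numpy, scipy, OpenCV 4.12 (cv2) and the standard library are available. Lean on these libraries where they do the work, as an engineer would, in place of code of your own. Each camera call takes 0.05 s, during which the arm holds its last target. There are 200 camera calls.

## Working session

There is one attempt and no reset: what is moved stays moved. The work goes in short steps, Python scripts to look and compute and a tool call to move; the robot and the scene stay as the last step left them, time stands still between calls to the robot, and variables do not carry over. Pictures are saved under pics/ and viewed, on a budget of 10 in all, crops included, one or two more only if the job needs it, and the job is handed in when it is done.

Besides the shell and the picture viewer there is one more tool, called by a JSON object that holds its "name" and its "arguments". drive_tool: Moves the arm, as the interface text tells. Its arguments: {"type":"object","properties":{"steps":{"type":"array"},"grip_force":{"type":"number"}},"required":["steps"]}

```bash
mkdir -p pics
cat > h.py <<'E'
import numpy as np, cv2
from bench import arm
def cam(n,st=None):
    m=arm.camera_model(n); f=240/np.tan(np.radians(m["vertical_fov"])/2)
    if n=="wrist":
        T=np.eye(4);T[:3,:3]=np.array(st["tcp_rot"]);T[:3,3]=st["eef_pos"]
        T=T@np.array(m["hand_eye"])
    else:
        T=np.eye(4);T[:3,:3]=np.array(m["rotation"]);T[:3,3]=m["xyz"]
    return T,f,m["cx"],m["cy"],m["k1"]
def rays(c,uv):
    T,f,cx,cy,k1=c
    uv=np.asarray(uv,float).reshape(-1,1,2)
    K=np.array([[f,0,cx],[0,f,cy],[0,0,1]])
    p=cv2.undistortPoints(uv,K,np.array([k1,0,0,0,0]))[:,0]
    return np.c_[p[:,0],-p[:,1],-np.ones(len(p))]
def pts(c,uv,d):
    r=rays(c,uv)*np.asarray(d).reshape(-1,1); return r@c[0][:3,:3].T+c[0][:3,3]
def atz(c,uv,z):
    r=rays(c,uv)@c[0][:3,:3].T; o=c[0][:3,3]; return o+r*((z-o[2])/r[:,2:])
def cloud(c,d):
    v,u=np.nonzero(np.ones_like(d)); P=pts(c,np.c_[u,v],d.ravel()); return P.reshape(480,640,3)
def save(n,img): cv2.imwrite("pics/"+n,img[...,::-1])
E
python3 - <<'E'
from h import *
for n in("top","scene"):
    im,d=arm.capture(n); np.savez(n,im=im,d=d); save(n+"0.png",im)
    c=cam(n); print(n,c[0][:3,3],c[1:])
    for t in("jar","lid","small_lid"):
        for r in arm.cut_out(n,t)[:4]:
            m=r["mask"]&(d>0); v,u=np.nonzero(m); 
            if len(u)==0: continue
            P=pts(c,np.c_[u,v],d[m]); print(n,t,round(r["score"],2),np.round(r["box"]),np.median(P,0).round(3),np.percentile(P[:,2],98).round(3))
print(arm.observe()["time"])
E
```

```text
top [0.22464635 0.1702412  1.27802146] (np.float64(530.4719313370349), 319.51944616519864, 242.17969875417643, -0.004623798506848437)
top jar 0.87 [386. 152. 453. 221.] [ 0.575 -0.106  0.103] 0.146
top lid 0.96 [243. 188. 285. 224.] [0.55  0.269 0.03 ] 0.064
top lid 0.89 [146. 280. 191. 322.] [0.327 0.488 0.031] 0.065
top lid 0.78 [186. 232. 229. 276.] [0.431 0.408 0.03 ] 0.064
top small_lid 0.55 [314. 221. 343. 252.] [0.468 0.118 0.024] 0.059
scene [0.8437416  0.59954816 0.78335103] (np.float64(455.8301644213383), 319.2843982078186, 237.88534923635999, -0.11166089260234532)
scene jar 0.86 [179. 172. 252. 256.] [ 0.61  -0.089  0.082] 0.145
scene lid 0.79 [352. 210. 393. 257.] [0.335 0.125 0.029] 0.062
scene lid 0.66 [469. 333. 528. 384.] [0.346 0.498 0.028] 0.061
scene lid 0.62 [304. 317. 356. 363.] [0.567 0.28  0.029] 0.062
scene lid 0.57 [402. 327. 453. 385.] [0.45  0.414 0.029] 0.062
scene small_lid 0.96 [302. 245. 332. 281.] [0.482 0.124 0.024] 0.056
0.4
```

View pics/top0.png

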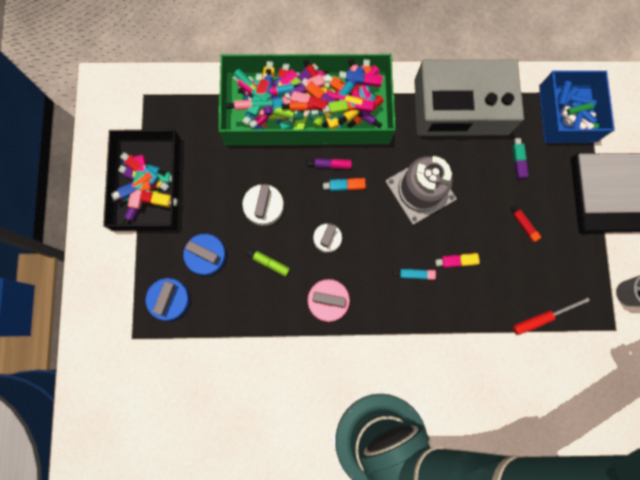

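View pics/scene0.png

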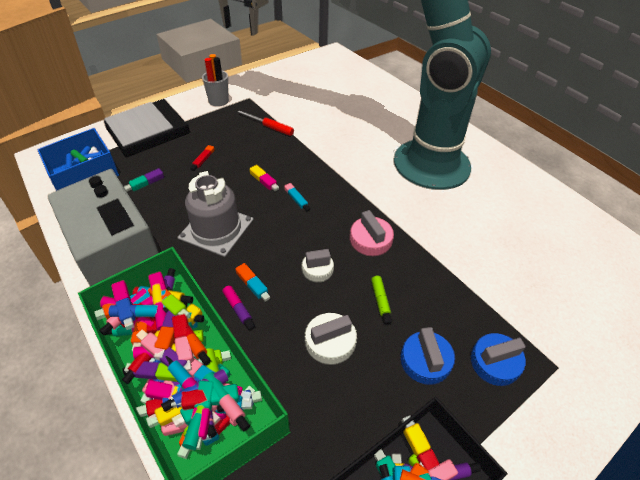

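The candidates in the top picture are the wide white lid (263,204), small white lid (328,237), blue lids (204,254) and (167,299), and pink lid (328,300). Only the white one at (263,204) fits, being white and about 96 mm across. The jar is at about (430,180), with its neck and white ridges visible. Next I'll measure both and confirm with an enlarged crop.

Run:
```python
from h import *
for n in("top","scene"):
    z=np.load(n+".npz"); im,d=z["im"],z["d"]; c=cam(n); P=cloud(c,d)
    R=lambda x,y,r:(np.hypot(P[...,0]-x,P[...,1]-y)<r)&(d>0)
    m=R(.55,.269,.075)
    for lo,hi,l in((.02,.04,"plate"),(.052,.075,"bar")):
        q=P[m&(P[...,2]>lo)&(P[...,2]<hi)]; 
        (x,y),(w,h),a=cv2.minAreaRect((q[:,:2]*1000).astype(np.float32))
        u,s,vt=np.linalg.svd(q[:,:2]-q[:,:2].mean(0),full_matrices=False)
        print(n,l,len(q),q.mean(0).round(4),"rect",round(x),round(y),round(w),round(h),round(a,1),"pca",np.degrees(np.arctan2(vt[0,1],vt[0,0])).round(1))
    m=R(.58,-.11,.1)
    for lo,hi,l in((-.005,.012,"plate"),(.09,.115,"shoulder"),(.125,.142,"ridge"),(.142,.155,"rim")):
        q=P[m&(P[...,2]>lo)&(P[...,2]<hi)]
        if len(q)>5:
            (x,y),(w,h),a=cv2.minAreaRect((q[:,:2]*1000).astype(np.float32))
            print(n,l,len(q),q.mean(0).round(4),"rect",round(x),round(y),round(w),round(h),round(a,1))
im=np.load("top.npz")["im"]
a=cv2.resize(im[140:230,380:470],(540,540),interpolation=cv2.INTER_CUBIC)
b=cv2.resize(im[180:230,235:290],(250,540*250//275),interpolation=cv2.INTER_CUBIC); b=cv2.copyMakeBorder(b,0,540-b.shape[0],0,0,cv2.BORDER_CONSTANT)
save("crop.png",np.hstack([a,b]))
```

```text
top plate 896 [0.552  0.2709 0.0292] rect 556 272 95 98 89.2 pca 79.0
top bar 304 [0.5547 0.2717 0.0605] rect 556 272 23 77 77.6 pca 167.5
top plate 2693 [ 0.5572 -0.0939  0.0024] rect 574 -105 199 182 51.2
top shoulder 929 [ 0.5806 -0.1103  0.1059] rect 591 -118 109 101 48.7
top ridge 450 [ 0.5934 -0.1184  0.136 ] rect 594 -120 67 78 25.9
top rim 229 [ 0.5948 -0.1216  0.145 ] rect 595 -121 56 71 17.8
scene plate 1276 [0.5649 0.2782 0.0282] rect 559 270 96 97 51.6 pca 100.1
scene bar 499 [0.5605 0.2715 0.0593] rect 559 270 23 77 77.4 pca -12.4
scene plate 2388 [ 0.5788 -0.0768  0.0027] rect 581 -99 176 199 86.9
scene shoulder 940 [ 0.6091 -0.0982  0.104 ] rect 604 -108 82 108 67.3
scene ridge 492 [ 0.5985 -0.1183  0.1353] rect 601 -121 67 77 38.8
scene rim 194 [ 0.5983 -0.12    0.1442] rect 597 -122 47 78 7.1
```

View pics/crop.png

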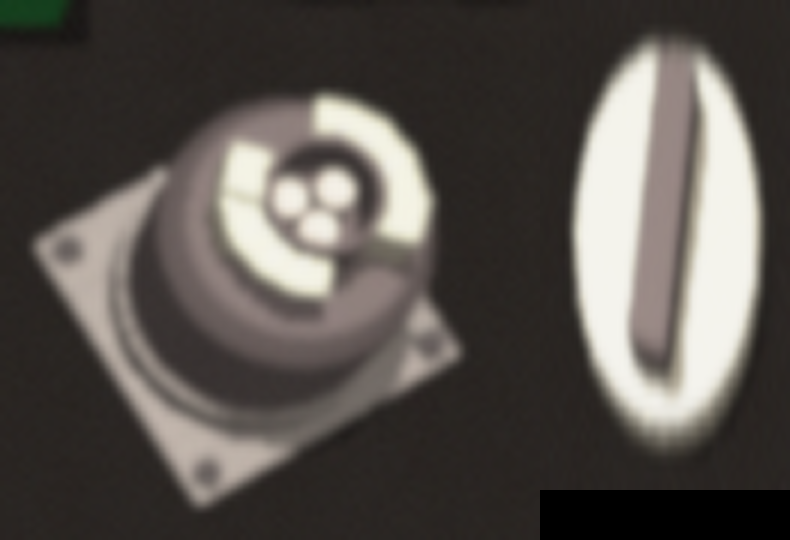

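Run:
```python
from h import *
s=arm.observe(); print(np.round(s["tcp_rot"],3).tolist(),s["width"],np.round(s["ft_force"],1),s["time"],s["eef_pos"])
z=np.load("top.npz"); im,d=z["im"],z["d"]; c=cam("top")
# white ridge pixels, unprojected at z=.139, around axis
P=cloud(c,d)
for X,Y in((.595,-.1205),(.598,-.121)):
    m=(np.hypot(P[...,0]-X,P[...,1]-Y)<.042)&(np.hypot(P[...,0]-X,P[...,1]-Y)>.028)&(im.min(2)>190)&(P[...,2]>.125)
    q=P[m]; a=np.degrees(np.arctan2(q[:,1]-Y,q[:,0]-X))%360
    h=np.histogram(a,np.arange(0,361,10))[0]; print(h.tolist())
    best=[( sum((np.abs((a-g+90)%180-90)<30)),g) for g in range(0,180,2)]; mn=min(best)[0]; print(mn,[g for b,g in best if b<=mn+2])
# plate orientation: bright pixels low
m=(np.hypot(P[...,0]-.596,P[...,1]+.12)<.1)&(P[...,2]<.02)&(im.min(2)>110)
print(cv2.minAreaRect((P[m][:,:2]*1000).astype(np.float32)))
for n in("top","scene"):
    c=cam(n)
    for r in arm.landmark_of(n,"thread")[:2]: print(n,r["score"],atz(c,[r["centre"][::-1]],.139))
    for r in arm.landmark_of(n,"jar")[:2]: print(n,r["score"],atz(c,[r["centre"][::-1]],0))
```

```text
[[0.933, 0.359, -0.0], [0.359, -0.933, 0.0], [-0.0, -0.0, -1.0]] 0.09151784523401968 [ 0.2 -0.2  0.6] 0.4 [ 0.23363691 -0.60649603  0.21443575]
[0, 0, 0, 0, 0, 5, 11, 8, 14, 7, 11, 8, 10, 8, 10, 8, 10, 8, 2, 0, 0, 0, 0, 1, 10, 10, 12, 8, 12, 9, 10, 12, 10, 10, 9, 9]
4 [28]
[0, 0, 0, 0, 0, 0, 8, 9, 9, 15, 10, 13, 12, 11, 12, 12, 14, 11, 2, 0, 0, 0, 0, 5, 12, 10, 8, 11, 9, 9, 5, 10, 7, 7, 5, 6]
7 [26, 28, 30, 32]
((604.3059692382812, -134.2983856201172), (132.02073669433594, 163.76251220703125), 29.238632202148438)
top 0.9 [[ 0.59327309 -0.11134974  0.139     ]]
top 0.63 [[ 0.60677453 -0.11584719  0.        ]]
scene 0.77 [[ 0.59725393 -0.11788975  0.139     ]]
scene 0.62 [[ 5.93236156e-01 -1.24577157e-01  1.11022302e-16]]
```

Jar axis is about (0.596,-0.120) with yaw about 29°. The lid is at about (0.5575,0.271), bar at 167.5°. The crop confirms the white lid with the grey bar. Moving above the lid.

{"name": "drive_tool", "arguments": {"steps": [[[-1, 0.054, 0.146, 0, 0.034], [-1, 0.054, 0.146, 0, 0.034], [-1, 0.054, 0.146, 0, 0.034], [-1, 0.054, 0.146, 0, 0.034], [-1, 0.054, 0.146, 0, 0.034], [-1, 0.054, 0.146, 0, 0.034], [-1, 0.054, 0.146, 0, 0.034], [-1, 0.054, 0.146, 0, 0.034], [-1, 0.054, 0.146, 0, 0.034], [-1, 0.054, 0.146, 0, 0.034], [-1, 0.054, 0.146, 0, 0.034], [-1, 0.054, 0.146, 0, 0.034]]]}}

```text
time: 1.6
eef_pos: [0.396, -0.1669, 0.215]
tcp_rot: [[-0.084, 0.997, 0.001], [0.997, 0.084, -0.001], [-0.001, 0.001, -1.0]]
ft_force: [-0.0, -0.4, 0.7]
width: 0.092
```

{"name": "drive_tool", "arguments": {"steps": [[[-1, 0.054, 0.146, 0, 0.034], [-1, 0.054, 0.146, 0, 0.034], [-1, 0.054, 0.146, 0, 0.034], [-1, 0.054, 0.146, 0, 0.034], [-1, 0.054, 0.146, 0, 0.034], [-1, 0.054, 0.146, 0, 0.034], [-1, 0.054, 0.146, 0, 0.034], [-1, 0.054, 0.146, 0, 0.034], [-1, 0.054, 0.146, 0, 0.034], [-1, 0.054, 0.146, 0, 0.034], [-1, 0.054, 0.146, 0, 0.034], [-1, 0.054, 0.146, 0, 0.034]]]}}

```text
time: 2.6
eef_pos: [0.5583, 0.2709, 0.2146]
tcp_rot: [[-0.979, 0.204, 0.0], [0.204, 0.979, -0.0], [-0.0, -0.0, -1.0]]
ft_force: [0.6, 0.8, 0.3]
width: 0.0921
```

{"name": "drive_tool", "arguments": {"steps": [[[-1, 0, 0, 0, 0], [-1, 0, 0, 0, 0], [-1, 0, 0, 0, 0]]]}}

```text
time: 2.85
eef_pos: [0.5575, 0.2687, 0.2141]
tcp_rot: [[-0.978, 0.21, -0.001], [0.21, 0.978, -0.001], [0.0, -0.001, -1.0]]
ft_force: [0.0, -0.9, -0.6]
width: 0.092
```

```bash
cat > lidw.py <<'E'
from h import *
s=arm.observe(); im,d=arm.capture("wrist"); c=cam("wrist",s); P=cloud(c,d)
R=np.array(s["tcp_rot"]); print(s["time"],s["eef_pos"],"xyaw",np.degrees(np.arctan2(R[1,0],R[0,0])),"j7",s["joints"][6])
m=(np.hypot(P[...,0]-.5575,P[...,1]-.271)<.06)&(d>0)
for lo,hi in((.02,.04),(.052,.075)):
    q=P[m&(P[...,2]>lo)&(P[...,2]<hi)]; print(len(q),q.mean(0).round(4),cv2.minAreaRect((q[:,:2]*1000).astype(np.float32)))
save("w1.png",im)
E
python3 lidw.py
```

```text
2.85 [0.55745369 0.26872065 0.21414285] xyaw 167.8901058109967 j7 0.5041364053276798
6133 [0.5539 0.2711 0.0291] ((556.5162963867188, 270.78497314453125), (97.7835693359375, 94.76248931884766), 77.24703216552734)
2276 [0.5558 0.2709 0.0609] ((557.615966796875, 270.7655029296875), (21.757896423339844, 75.82998657226562), 77.60725402832031)
```

Wrist view agrees: bar centre (0.5575,0.271), top at 61 mm, yaw 167.6°. Descending and gripping.

{"name": "drive_tool", "arguments": {"steps": [[[-1, 0, 0.008, -0.12, 0], [-1, 0, 0, -0.12, 0], [-1, 0, 0, -0.12, 0], [-1, 0, 0, -0.12, 0], [-1, 0, 0, -0.12, 0], [-1, 0, 0, -0.118, 0], [-1, 0, 0, 0, 0], [1, 0, 0, 0, 0], [1, 0, 0, 0, 0], [1, 0, 0, 0, 0], [1, 0, 0, 0, 0], [1, 0, 0, 0, 0]]], "grip_force": 40}}

```text
time: 3.9
eef_pos: [0.5583, 0.2714, 0.0364]
tcp_rot: [[-0.978, 0.209, 0.002], [0.209, 0.978, 0.0], [-0.002, 0.001, -1.0]]
ft_force: [0.5, -0.5, -1.2]
width: 0.0605
```

{"name": "drive_tool", "arguments": {"steps": [[[1, 0, 0, 0, 0], [1, 0, 0, 0, 0], [1, 0, 0, 0, 0], [1, 0, 0, 0, 0], [1, 0, 0, 0, 0], [1, 0, 0, 0, 0]]]}}

```text
time: 4.4
eef_pos: [0.5576, 0.2714, 0.035]
tcp_rot: [[-0.978, 0.209, -0.0], [0.209, 0.978, -0.0], [0.0, -0.0, -1.0]]
ft_force: [0.6, 0.2, -0.0]
width: 0.0217
```

{"name": "drive_tool", "arguments": {"steps": [[[1, 0, 0, 0.08, 0], [1, 0, 0, 0.16, 0], [1, 0, 0, 0.16, 0], [1, 0, 0, 0.16, 0], [1, 0, 0, 0.16, 0], [1, 0, 0, 0.16, 0], [1, 0, -0.08, 0, 0], [1, 0.02, -0.15, 0, -0.01], [1, 0.02, -0.15, 0, -0.01], [1, 0.02, -0.15, 0, -0.01], [1, 0.02, -0.15, 0, -0.01], [1, 0, 0, 0, 0]]]}}

```text
time: 5.4
eef_pos: [0.5793, 0.0912, 0.254]
tcp_rot: [[-0.94, 0.342, -0.001], [0.342, 0.94, -0.006], [-0.001, -0.006, -1.0]]
ft_force: [0.7, -1.0, -2.0]
width: 0.0218
```

{"name": "drive_tool", "arguments": {"steps": [[[1, 0, 0, 0, 0], [1, 0, 0, 0, 0]]]}}

```text
time: 5.57
eef_pos: [0.5773, 0.102, 0.255]
tcp_rot: [[-0.944, 0.329, -0.0], [0.329, 0.944, 0.001], [0.001, 0.001, -1.0]]
ft_force: [-1.2, 0.4, -0.6]
width: 0.0217
```

```bash
cat > st.py <<'E'
from h import *
s=arm.observe(); R=np.array(s["tcp_rot"]); print(s["time"],np.round(s["eef_pos"],4),"xyaw",np.degrees(np.arctan2(R[1,0],R[0,0])).round(2)%360,"w",s["width"],"F",np.round(s["ft_force"],1),"j",np.round(s["joints"],2))
E
python3 - <<'E'
exec(open("st.py").read())
im,d=arm.capture("wrist"); c=cam("wrist",s); P=cloud(c,d); save("w2.png",im); np.savez("w2",P=P,im=im)
m=(np.hypot(P[...,0]-.5965,P[...,1]+.12)<.045)&(d>0)
for lo,hi in((.125,.142),(.142,.155)):
    q=P[m&(P[...,2]>lo)&(P[...,2]<hi)]
    if len(q)>5: print(len(q),q.mean(0).round(4),cv2.minAreaRect((q[:,:2]*1000).astype(np.float32)))
E
```

```text
5.5667 [0.5773 0.102  0.255 ] xyaw 160.77 w 0.021731755676929716 F [-1.2  0.4 -0.6] j [ 0.38  0.45 -0.82  1.68  0.35  1.16  0.71]
2495 [ 0.585  -0.1127  0.1353] ((587.181884765625, -117.07563781738281), (56.37627029418945, 61.22813415527344), 26.753597259521484)
1243 [ 0.5892 -0.1223  0.1451] ((589.1863403320312, -120.20008850097656), (77.27875518798828, 33.33988952636719), 72.74108123779297)
```

View pics/w2.png

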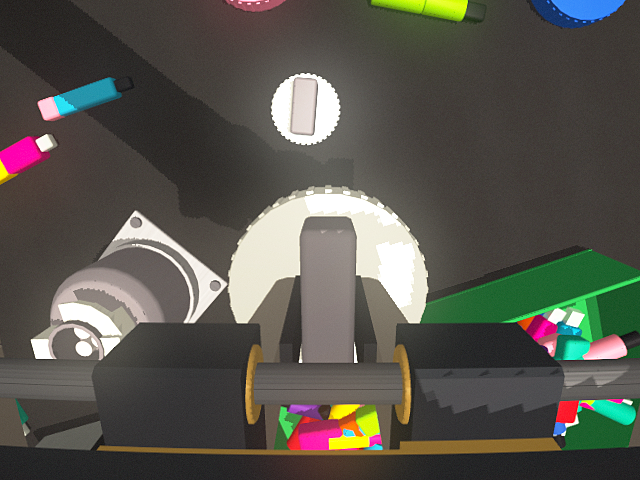

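The lid is held straight at (330,270), and the jar at (80,330) is partly hidden by a finger. The estimates agree to well within the play, so I'm going over the jar.

{"name": "drive_tool", "arguments": {"steps": [[[1, 0.013, -0.148, 0, -0.011], [1, 0.013, -0.148, 0, -0.011], [1, 0.013, -0.148, 0, -0.011], [1, 0.013, -0.148, 0, -0.011], [1, 0.013, -0.148, 0, -0.011], [1, 0.012, -0.148, 0, -0.011], [1, 0, 0, 0, 0], [1, 0, 0, 0, 0], [1, 0, 0, 0, 0]]]}}

```text
time: 6.37
eef_pos: [0.5971, -0.118, 0.255]
tcp_rot: [[-0.858, 0.514, -0.0], [0.514, 0.858, 0.002], [0.001, 0.001, -1.0]]
ft_force: [-0.8, 0.2, -1.1]
width: 0.0214
```

Run:
```python
exec(open("st.py").read())
for n in("scene","top"):
    im,d=arm.capture(n); c=cam(n); P=cloud(c,d)
    m=(np.hypot(P[...,0]-.5965,P[...,1]+.12)<.06)&(d>0)&(P[...,2]>.24)&(P[...,2]<.256)
    q=P[m]; print(n,len(q),q.mean(0).round(4) if len(q) else 0, cv2.minAreaRect((q[:,:2]*1000).astype(np.float32)) if len(q) else 0)
    if n=="scene": save("s2.png",cv2.resize(im[100:280,120:320],None,fx=3,fy=3))
```

```text
6.3667 [ 0.5971 -0.118   0.255 ] xyaw 149.05 w 0.021359090992411026 F [-0.8  0.2 -1.1] j [ 0.67  0.47 -0.72  1.63  0.33  1.17  0.91]
scene 784 [ 0.6074 -0.0968  0.248 ] ((603.7513427734375, -105.08251953125), (72.19230651855469, 98.42525482177734), 69.72689056396484)
top 827 [ 0.5808 -0.1054  0.2487] ((588.3980712890625, -113.16410064697266), (96.11714172363281, 82.34099578857422), 75.01448059082031)
```

View pics/s2.png

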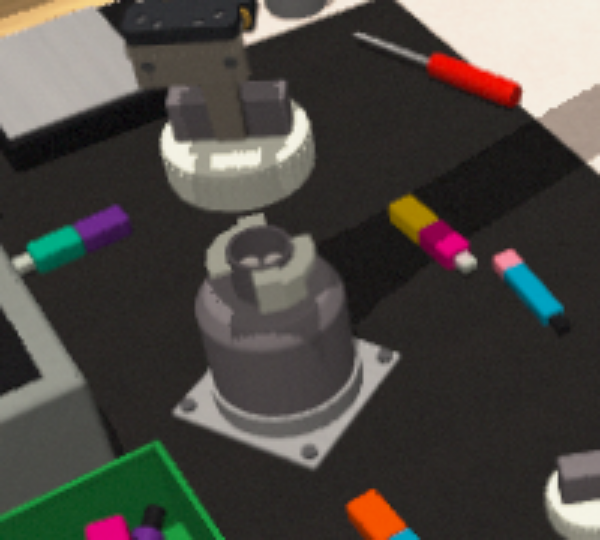

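{"name": "drive_tool", "arguments": {"steps": [[[1, -0.003, -0.008, -0.06, 0], [1, 0, 0, -0.06, 0], [1, 0, 0, -0.06, 0], [1, 0, 0, -0.06, 0], [1, 0, 0, -0.04, 0], [1, 0, 0, -0.016, 0], [1, 0, 0, -0.008, 0], [1, 0, 0, 0, 0], [1, 0, 0, 0, 0], [1, 0, 0, 0, 0]]]}}

```text
time: 7.3
eef_pos: [0.5967, -0.1225, 0.18]
tcp_rot: [[-0.856, 0.517, 0.002], [0.517, 0.856, -0.0], [-0.001, 0.001, -1.0]]
ft_force: [0.3, 0.1, -2.4]
width: 0.0215
```

{"name": "drive_tool", "arguments": {"steps": [[[1, 0, 0, -0.006, 0], [1, 0, 0, -0.006, 0], [1, 0, 0, 0, 0], [1, 0, 0, 0, 0]]]}}

```text
time: 7.63
eef_pos: [0.5961, -0.1227, 0.1761]
tcp_rot: [[-0.856, 0.517, -0.0], [0.517, 0.856, -0.0], [0.0, -0.0, -1.0]]
ft_force: [-0.6, -0.9, -0.8]
width: 0.0222
```

{"name": "drive_tool", "arguments": {"steps": [[[1, 0, 0, -0.006, 0], [1, 0, 0, 0, 0], [1, 0, 0, 0, 0]]]}}

```text
time: 7.88
eef_pos: [0.5961, -0.1226, 0.1745]
tcp_rot: [[-0.856, 0.517, -0.0], [0.517, 0.856, 0.0], [0.0, -0.0, -1.0]]
ft_force: [-0.2, 0.7, -1.6]
width: 0.0214
```

{"name": "drive_tool", "arguments": {"steps": [[[1, 0.001, 0.007, -0.004, 0], [1, 0, 0, 0, 0], [1, 0, 0, 0, 0]]]}}

```text
time: 8.13
eef_pos: [0.5967, -0.121, 0.174]
tcp_rot: [[-0.856, 0.517, 0.001], [0.517, 0.856, -0.0], [-0.001, -0.0, -1.0]]
ft_force: [0.1, -0.6, 2.0]
width: 0.0217
```

{"name": "drive_tool", "arguments": {"steps": [[[1, 0, 0, -0.004, 0], [1, 0, 0, 0, 0], [1, 0, 0, 0, 0]]]}}

```text
time: 8.38
eef_pos: [0.5968, -0.121, 0.1739]
tcp_rot: [[-0.856, 0.517, 0.001], [0.517, 0.856, -0.001], [-0.001, -0.0, -1.0]]
ft_force: [-2.6, -1.2, 9.1]
width: 0.0215
```

{"name": "drive_tool", "arguments": {"steps": [[[1, 0, 0, -0.004, 0], [1, 0, 0, 0, 0], [1, 0, 0, 0, 0]]]}}

```text
time: 8.63
eef_pos: [0.5968, -0.1209, 0.1739]
tcp_rot: [[-0.856, 0.517, 0.001], [0.517, 0.856, -0.002], [-0.002, -0.001, -1.0]]
ft_force: [-5.5, -0.8, 13.9]
width: 0.0218
```

Seated on the ridges at z = 139 mm with 14 N. Easing off slightly and turning back anticlockwise 60°.

{"name": "drive_tool", "arguments": {"steps": [[[1, 0, 0, 0.006, 0], [1, 0, 0, 0, 0.03], [1, 0, 0, 0, 0.033], [1, 0, 0, 0, 0.033], [1, 0, 0, 0, 0.033], [1, 0, 0, 0, 0.033], [1, 0, 0, 0, 0]]]}}

```text
time: 9.22
eef_pos: [0.5973, -0.1201, 0.1739]
tcp_rot: [[-1.0, 0.03, 0.002], [0.03, 1.0, 0.001], [-0.002, 0.001, -1.0]]
ft_force: [-0.4, 0.4, 5.6]
width: 0.0221
```

{"name": "drive_tool", "arguments": {"steps": [[[1, 0, 0, 0, 0.033], [1, 0, 0, 0, 0.033], [1, 0, 0, 0, 0.033], [1, 0, 0, 0, 0.033], [1, 0, 0, 0, 0.033], [1, 0, 0, 0, 0], [1, 0, 0, 0, 0]]]}}

```text
time: 9.8
eef_pos: [0.5962, -0.1206, 0.1726]
tcp_rot: [[-0.887, -0.462, -0.001], [-0.462, 0.887, 0.001], [0.0, 0.001, -1.0]]
ft_force: [0.0, -0.3, -1.3]
width: 0.0217
```

```bash
python3 st.py
```

```text
9.8 [ 0.5962 -0.1206  0.1726] xyaw 207.54 w 0.021661719967547774 F [ 0.  -0.3 -1.3] j [ 0.79  0.63 -0.91  1.7   0.56  1.08  1.75]
```

It came off the ridges at 207.5°, where z dropped and the force went to about 0. Letting it down.

{"name": "drive_tool", "arguments": {"steps": [[[1, 0, 0, -0.012, 0.006], [1, 0, 0, -0.012, 0], [1, 0, 0, -0.012, 0], [1, 0, 0, -0.012, 0], [1, 0, 0, 0, 0], [1, 0, 0, 0, 0]]]}}

```text
time: 10.3
eef_pos: [0.5963, -0.1207, 0.1608]
tcp_rot: [[-0.876, -0.482, -0.0], [-0.482, 0.876, 0.0], [0.0, 0.0, -1.0]]
ft_force: [0.1, 0.3, -1.0]
width: 0.0219
```

{"name": "drive_tool", "arguments": {"steps": [[[1, 0, 0, -0.008, 0], [1, 0, 0, -0.004, 0], [1, 0, 0, 0, 0], [1, 0, 0, 0, 0]]]}}

```text
time: 10.63
eef_pos: [0.5964, -0.1208, 0.1581]
tcp_rot: [[-0.876, -0.482, -0.0], [-0.482, 0.876, 0.0], [0.0, 0.0, -1.0]]
ft_force: [1.3, 0.6, -1.7]
width: 0.0215
```

{"name": "drive_tool", "arguments": {"steps": [[[1, 0, 0, -0.004, 0], [1, 0, 0, 0, 0], [1, 0, 0, 0, 0]]]}}

```text
time: 10.88
eef_pos: [0.5964, -0.1208, 0.1571]
tcp_rot: [[-0.876, -0.482, -0.0], [-0.482, 0.876, 0.0], [-0.0, 0.0, -1.0]]
ft_force: [-1.2, -0.9, -0.4]
width: 0.0215
```

{"name": "drive_tool", "arguments": {"steps": [[[1, 0, 0, -0.004, 0], [1, 0, 0, 0, 0], [1, 0, 0, 0, 0]]]}}

```text
time: 11.13
eef_pos: [0.5965, -0.1208, 0.157]
tcp_rot: [[-0.876, -0.482, 0.0], [-0.482, 0.876, -0.001], [0.0, -0.001, -1.0]]
ft_force: [-2.2, -0.4, 5.0]
width: 0.0217
```

{"name": "drive_tool", "arguments": {"steps": [[[1, 0, 0, -0.003, 0], [1, 0, 0, 0, 0], [1, 0, 0, 0, 0]]]}}

```text
time: 11.38
eef_pos: [0.5965, -0.1208, 0.157]
tcp_rot: [[-0.876, -0.482, 0.0], [-0.482, 0.876, -0.001], [0.0, -0.001, -1.0]]
ft_force: [-4.7, 0.1, 8.6]
width: 0.0221
```

Fully down at 122 mm. Screwing clockwise.

{"name": "drive_tool", "arguments": {"steps": [[[1, 0, 0, 0.003, -0.02], [1, 0, 0, 0, -0.033], [1, 0, 0, 0, -0.033], [1, 0, 0, 0, -0.033], [1, 0, 0, 0, -0.033], [1, 0, 0, 0, -0.033], [1, 0, 0, 0, -0.033], [1, 0, 0, 0, -0.033], [1, 0, 0, 0, -0.033], [1, 0, 0, 0, -0.033], [1, 0, 0, 0, -0.033], [1, 0, 0, 0, -0.033]]]}}

```text
time: 12.38
eef_pos: [0.597, -0.1213, 0.157]
tcp_rot: [[-0.761, 0.649, 0.002], [0.649, 0.761, -0.001], [-0.002, 0.0, -1.0]]
ft_force: [-1.0, -0.8, 3.9]
width: 0.0218
```

{"name": "drive_tool", "arguments": {"steps": [[[1, 0, 0, 0, -0.015], [1, 0, 0, 0, 0], [1, 0, 0, 0, 0]]]}}

```text
time: 12.63
eef_pos: [0.5971, -0.1211, 0.157]
tcp_rot: [[-0.734, 0.679, 0.002], [0.679, 0.734, -0.001], [-0.002, 0.0, -1.0]]
ft_force: [0.0, -1.2, 5.3]
width: 0.0219
```

```bash
echo 'print("M",np.round(s["moment"],2))'>>st.py; python3 st.py
```

```text
12.6333 [ 0.5971 -0.1211  0.157 ] xyaw 137.25 w 0.021852944786355872 F [ 0.  -1.2  5.3] j [ 0.6   0.55 -0.62  1.73  0.37  0.98  0.67]
M [-0.24  0.08 -0.03]
```

{"name": "drive_tool", "arguments": {"steps": [[[1, 0, 0, 0, -0.015], [1, 0, 0, 0, -0.015], [1, 0, 0, 0, 0], [1, 0, 0, 0, 0]]]}}

```text
time: 12.97
eef_pos: [0.5972, -0.121, 0.157]
tcp_rot: [[-0.667, 0.745, 0.002], [0.745, 0.667, -0.001], [-0.002, 0.001, -1.0]]
ft_force: [0.2, -1.5, 6.2]
width: 0.0217
```

```bash
python3 st.py
```

```text
12.9667 [ 0.5972 -0.121   0.157 ] xyaw 131.85 w 0.021665812500815125 F [ 0.2 -1.5  6.2] j [ 0.59  0.54 -0.6   1.73  0.36  0.98  0.58]
M [-0.25  0.01 -0.03]
```

{"name": "drive_tool", "arguments": {"steps": [[[1, 0, 0, 0, -0.015], [1, 0, 0, 0, 0], [1, 0, 0, 0, 0]]]}}

```text
time: 13.22
eef_pos: [0.5966, -0.1214, 0.157]
tcp_rot: [[-0.631, 0.776, 0.001], [0.776, 0.631, -0.001], [-0.001, -0.0, -1.0]]
ft_force: [-1.8, -1.7, 6.2]
width: 0.0214
```

```bash
python3 st.py
```

```text
13.2167 [ 0.5966 -0.1214  0.157 ] xyaw 129.14 w 0.02141908921130402 F [-1.8 -1.7  6.2] j [ 0.58  0.54 -0.59  1.73  0.35  0.98  0.54]
M [-0.39  0.41  0.01]
```

{"name": "drive_tool", "arguments": {"steps": [[[1, 0, 0, 0, -0.015], [1, 0, 0, 0, 0], [1, 0, 0, 0, 0]]]}}

```text
time: 13.47
eef_pos: [0.5963, -0.1215, 0.157]
tcp_rot: [[-0.596, 0.803, -0.0], [0.803, 0.596, -0.002], [-0.002, -0.001, -1.0]]
ft_force: [-2.9, -3.2, 8.0]
width: 0.0217
```

```bash
python3 st.py
```

```text
13.4667 [ 0.5963 -0.1215  0.157 ] xyaw 126.59 w 0.02172562415012149 F [-2.9 -3.2  8. ] j [ 0.57  0.54 -0.58  1.73  0.35  0.98  0.5 ]
M [-0.52  0.66  0.8 ]
```

{"name": "drive_tool", "arguments": {"steps": [[[1, 0, 0, 0, -0.012], [1, 0, 0, 0, 0], [1, 0, 0, 0, 0]]]}}

```text
time: 13.72
eef_pos: [0.5964, -0.1216, 0.157]
tcp_rot: [[-0.567, 0.824, 0.0], [0.824, 0.567, -0.003], [-0.002, -0.001, -1.0]]
ft_force: [-3.5, -1.3, 8.8]
width: 0.0225
```

```bash
python3 st.py
```

```text
13.7167 [ 0.5964 -0.1216  0.157 ] xyaw 124.51 w 0.022494533402217343 F [-3.5 -1.3  8.8] j [ 0.57  0.54 -0.57  1.73  0.34  0.97  0.47]
M [-0.59  0.59  1.18]
```

Moment has risen to 1.2 Nm at about 84° from the start, so this is the stop. Releasing and rising.

{"name": "drive_tool", "arguments": {"steps": [[[0, 0, 0, 0, 0], [0, 0, 0, 0, 0], [0, 0, 0, 0, 0], [0, 0, 0, 0, 0], [0, 0, 0, 0.08, 0], [0, 0, 0, 0.14, 0], [0, 0, 0, 0.14, 0], [0, 0, 0, 0.14, 0], [0, -0.14, 0, 0.08, 0], [0, -0.14, 0, 0, 0], [0, -0.14, 0, 0, 0], [0, 0, 0, 0, 0]]]}}

```text
time: 14.72
eef_pos: [0.486, -0.1207, 0.3008]
tcp_rot: [[-0.562, 0.827, -0.004], [0.827, 0.562, -0.003], [0.0, -0.005, -1.0]]
ft_force: [-0.3, 0.3, 0.1]
width: 0.046
```

Run:
```python
exec(open("st.py").read())
for n in("scene","top","wrist"):
    s=arm.observe(); im,d=arm.capture(n); c=cam(n,s); P=cloud(c,d)
    m=(np.hypot(P[...,0]-.5965,P[...,1]+.12)<.056)&(d>0)
    for lo,hi in((.145,.157),(.174,.19)):
        q=P[m&(P[...,2]>lo)&(P[...,2]<hi)]
        if len(q)>9: 
            A=np.c_[q[:,:2]-q[:,:2].mean(0),np.ones(len(q))]; k=np.linalg.lstsq(A,q[:,2],rcond=None)[0]
            print(n,len(q),q.mean(0).round(4),cv2.minAreaRect((q[:,:2]*1000).astype(np.float32)),"tilt deg",np.degrees(k[:2]).round(1))
    if n=="scene": a=cv2.resize(im[130:290,140:340],None,fx=2,fy=2)
    if n=="wrist": b=cv2.resize(im,(427,320))
save("end.png",np.hstack([a[:, :370],b]))
```

```text
14.7167 [ 0.486  -0.1207  0.3008] xyaw 124.17 w 0.04603453577949851 F [-0.3  0.3  0.1] j [ 0.75  0.2  -0.65  1.82  0.13  1.17  0.65]
M [-0.01 -0.14  0.03]
scene 672 [ 0.6082 -0.106   0.1502] ((598.2508544921875, -116.81694793701172), (97.52375030517578, 88.00424194335938), 1.274755835533142) tilt deg [-0.7 -1.5]
scene 347 [ 0.5986 -0.1188  0.1811] ((597.725341796875, -121.57557678222656), (24.20510482788086, 78.32156372070312), 40.733272552490234) tilt deg [-7.6 -7.4]
top 632 [ 0.5873 -0.1027  0.1509] ((588.959228515625, -103.2786636352539), (95.66558837890625, 60.24298095703125), 19.823339462280273) tilt deg [-0.  -0.3]
top 218 [ 0.5866 -0.1103  0.1823] ((594.9602661132812, -120.19230651855469), (22.333988189697266, 78.52130126953125), 39.868289947509766) tilt deg [ 0.2 -0.5]
wrist 3773 [ 0.5931 -0.1031  0.151 ] ((591.7938842773438, -112.67343139648438), (97.09089660644531, 77.6990966796875), 24.123760223388672) tilt deg [ 0.5 -0. ]
wrist 1458 [ 0.5849 -0.1076  0.1825] ((589.8329467773438, -113.80039978027344), (21.67264175415039, 56.05047607421875), 40.12092590332031) tilt deg [3.5 0.2]
```

View pics/end.png

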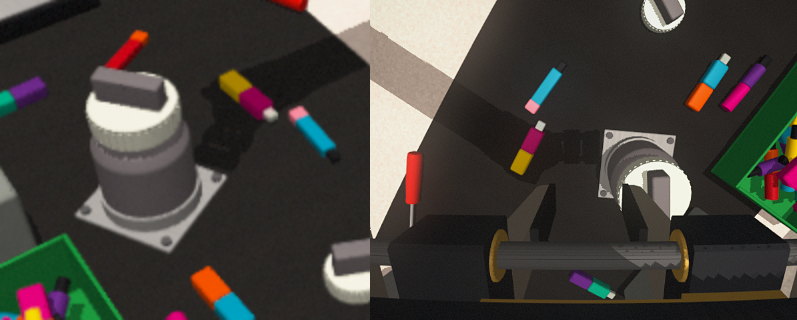

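```bash
python3 -c "
from bench import arm; print(arm.finish_job())"
```

```text
the job is handed in; nothing more can be done
None
```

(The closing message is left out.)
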